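# Slide the mould crate home into its dock

## Robot

A 7-joint arm with a two-finger parallel gripper is mounted at the origin on the work surface. World frame = base frame: x ahead of the robot, y to its left, z up, the work surface at z = 0. Lengths are in m, angles in rad, forces in N, time in s.
With the tool pointing down it reaches from about 0.4 to 0.9 m from the base axis. Payload 5.5 kg.
Tool frame: the origin (TCP) lies between the finger pads; the fingertips stand 22 mm ahead of it and the grasp point (between the pads) lies 3 mm ahead of it; z points along the fingers, y is the line along which they close (so a half turn about z gives the same grasp; the last joint's range is limited). The gripper opens to 85 mm and grips with 20 to 120 N. Pads are 22 mm wide; open, the fingers measure 114 mm over their backs; the gripper's body (76 mm by 85 mm) begins 54 mm behind the grasp point. The pads swing forward as they close: fully open they stand 13 mm farther back than shut.
Start: joints at [1.412, 0.501, -0.427, 1.55, 0.221, 1.138, -0.21], TCP at [0.266, -0.593, 0.253] pointing down, gripper open.
Joint ranges: [-2.88, 2.88], [-0.31, 2.03], [-1.54, 1.56], [0.2, 2.42], [-1.41, 4.55], [0.19, 2.02], [-2.57, 2.57]. Speed limits (rad/s): [2.57, 2.57, 3.14, 3.14, 3.14, 3.14, 3.14].

## Interface

Orientations are given as a unit quaternion [x, y, z, w].
In Python, from plant import ctrl gives the robot as it stands. The module is installed in compiled form; this text tells all that it offers.
- The arm moves only by the tool play_rows, never from a script. Its argument "increments" is a list of rows, each an object with "turn": the turn, a rotation vector about the world's x, y, z in rad, a list of three; "slide": the shift along the world's x, y, z in mm, a list of three; "fingers": the closure in counts, from 0 (fully open) to 255 (shut). A call has 1 to 10 rows; each row shifts and turns the commanded pose from where the row before left it; what a row does not reach is not made up. A row lasts 1/8 s, in which the tool goes at most 62.5 mm and 10.7 degrees, less where a joint would pass 70% of its speed; a pose out of reach is approached as far as the arm can. A call with a gripper value outside its range is refused whole. The fingers move at their own pace and stop on an object; "force" is the grip in N (left out, the last holds). Time passes only in rows, so rows that do not move let the fingers close. It gives the time, the measured TCP pose, the force, the opening and the grip force at its end, in the units of the state.
- ctrl.sense(): the state, without advancing time (a new reading comes with each control period).
- ctrl.capture(name): name is "scene" or "top" or "wrist"; returns the picture (400x640x3 uint8, blue, green, red); there is no depth.
- ctrl.calibration(name): a dict with "fx", "fy", "cx", "cy" (pixels), "k1" (the pictures are not rectified: a ray, as slopes to the right and down, at radius r is drawn at 1 + k1 r^2 times it, then the intrinsics apply), "R" (3x3) and "t" (3): a world point X has camera coordinates R X + t; the wrist camera has in their place "hand_eye" (4x4, takes a point from camera to tool coordinates, whose origin is the TCP and whose axes are the flange's). Camera axes: x right, y down, z forward; pixel columns grow to the right and rows downward; lengths in m; the calibration is good to about 2 mm. A picture is of the moment at which its call begins: read the wrist's pose just before it. calibration takes no time and is no camera call.
- ctrl.sign_off(): hands the job in; it is judged then, once.
The state is a dict: "t": time; "joint_pos": joint angles; "qd": joint speeds; "joint_torque": joint torques, N m; "eef_pos": TCP position; "orientation": TCP orientation; "ft_force": force on the tool from outside, world axes, zero at the start; "ft_torque": the same for the moment, N m; "gripper_width": opening from 0.0 (shut) to 1.0 (fully open); "gripper_force": force on a finger pad.
Only numpy, scipy, OpenCV 4.12 (cv2) and the standard library are available. Lean on these libraries where they do the work, as an engineer would, in place of code of your own. Each camera call takes 0.05 s, during which the arm holds its last target. There are 200 camera calls.

## Task

Push the tall, heavy crate of plaster moulds across the bench into the low wooden dock until it stands fully home and square against the dock's back stop. It has to slide upright without rocking, so push gently and low, on the toe board along its foot; do not lift it, and leave everything else where it stands. Finish with the hand clear of the crate.

Things in the scene. Friction and masses are not known exactly. Their poses are not given: they have to be found in the camera images.
- crate: Tall slatted crate of white plaster moulds, loose, 1.0-1.7 kg. Origin: centre of its 140 (x) x 160 (y) mm underside. Column x -20 to +70 mm, 240 mm tall. On the robot's side a solid toe board, 160 wide, 40 high, x -70 to -20; push its near face (x = -70). +x points roughly to the dock. Pushed low by two spaced contacts (open fingers) it slides at 5-12 N and follows them; at half height it tips.
- dock: Fixed wooden dock, walls 50 mm high, no floor or roof. Origin: on the bench, middle of the back stop's near face; +x points away from the opening, through the stop. Cheeks' inner faces y = +-95 mm, x -90 to 0, with ends flared to 245 mm apart at x = -130. Crate home: far face on the stop, crate origin at x = -70 mm, y = 0, axes parallel to the dock's; the toe board stays outside.
- mug: White ceramic mug, 76 mm across, 90 mm high, beside the lane or the dock; origin at the centre of its underside. Leave alone.
- can: Metal can, 80 mm across, 110 mm high, beside the lane or the dock; origin at the centre of its underside. Leave alone.
- bowl: Terracotta bowl, 120 mm across, 55 mm high, beside the dock on the right; origin at the centre of its underside. Leave alone.
- brush: Brush lying on the bench on the left, along its x; origin under its middle. Leave alone.
- bottle: White plastic bottle, 60 mm across, 170 mm high, beside the lane or the dock; origin at the centre of its underside. Leave alone.
- vase: Small terracotta vase, 84 mm across, 100 mm high, beside the lane or the dock; origin at the centre of its underside. Leave alone.
- mallet: Wooden hammer lying on the bench on the right, along its x; origin under its middle. Leave alone.

How it is judged:
On the way:
1. the upright crate has slid between the dock's cheeks (x of crate in the frame of dock above -0.13 m and angle between crate's own z axis and vertical below 0.06 rad), for 0.05 s.
At the end, for the whole second after the job is handed in: The crate stands flat, upright and at rest in the dock: its origin within 10 mm of home along the dock's x (x above -80 mm), within 20 mm of the middle, and turned no more than 0.07 rad (4 degrees) from square (x of crate in the frame of dock above -0.08 m and y of crate in the frame of dock between -0.02 and 0.02 m and angle between the x axis of crate and the x axis of dock, either way round below 0.07 rad and angle between crate's own z axis and vertical below 0.03 rad and height (world z) of crate below 0.006 m and linear speed of crate below 0.01 m/s); the robot touches nothing.
It fails at once if the crate rocks or tips: it leans more than 0.1 rad (6 degrees) (angle between crate's own z axis and vertical above 0.1 rad).
It fails at once if the crate is lifted off the bench (its underside's centre rises more than 12 mm) (height (world z) of crate above 0.012 m).
It fails at once if the crate is shoved or thrown, faster than 0.35 m/s (linear speed of crate above 0.35 m/s).
It fails at once if anything else on the bench is shifted by more than 25 mm or knocked over (distance of any of mug, bottle, can, vase, bowl, brush, mallet from where it was at the start of the episode above 0.025 m or angle between any of mug, bottle, can, vase, bowl's own z axis and vertical above 0.35 rad).
It also fails if it takes over 61 s, if anything falls off the work surface, if the arm or the gripper's body presses on something with over 40 N, if the wrist force passes 120 N, or if a joint passes its speed limit or range.

## Working session

There is one attempt and no reset: what is moved stays moved. The work goes in short steps, Python scripts to look and compute and a tool call to move; the robot and the scene stay as the last step left them, time stands still between calls to the robot, and variables do not carry over. Pictures are saved under pics/ and viewed, at most 10 in all, crops included, and the job is handed in when it is done.

Besides the shell and the picture viewer there is one more tool, called after "Call:" as name([rows], argument=value, ...), one row to a line, values as JSON. play_rows: Moves the arm, as the interface text tells. Its arguments: {"type":"object","properties":{"increments":{"type":"array","items":{"type":"object","properties":{"turn":{"type":"array","items":{"type":"number"}},"slide":{"type":"array","items":{"type":"number"}},"fingers":{"type":"number"}}}},"force":{"type":"number"}},"required":["increments"]}

```bash
mkdir -p pics
python3 - <<'E'
from plant import ctrl
import cv2
for n in("scene","top"):
    cv2.imwrite(f"pics/{n}0.png",ctrl.capture(n)); c=ctrl.calibration(n); print(n,c)
s=ctrl.sense(); print(s["t"],s["eef_pos"],s["orientation"],s["ft_force"])
E
```

```text
scene {'fx': 387.80041600218243, 'fy': 387.80041600218243, 'cx': 316.33945137893903, 'cy': 197.57044013089936, 'k1': -0.011389543431764982, 'R': array([[-0.34518344,  0.93850531,  0.00749544],
       [ 0.7780355 ,  0.29061065, -0.55696158],
       [-0.52488966, -0.1864222 , -0.83050443]]), 't': array([ 0.19120978, -0.42294962,  1.3044823 ])}
top {'fx': 472.3366774818462, 'fy': 472.3366774818462, 'cx': 311.9807398782521, 'cy': 192.80895113472263, 'k1': -0.10124525327374925, 'R': array([[-2.89580660e-02, -9.99575791e-01, -3.10937899e-03],
       [-9.90174409e-01,  2.91111679e-02, -1.36774196e-01],
       [ 1.36806693e-01, -8.81888678e-04, -9.90597371e-01]]), 't': array([0.01321353, 0.57774045, 1.15292943])}
0.1 [ 0.26585079 -0.592507    0.25235118] [ 9.77834339e-01  2.09378200e-01 -1.44403767e-04 -8.68025474e-04] [ 0.67557679 -0.33068047 -0.74185312]
```

View pics/top0.png

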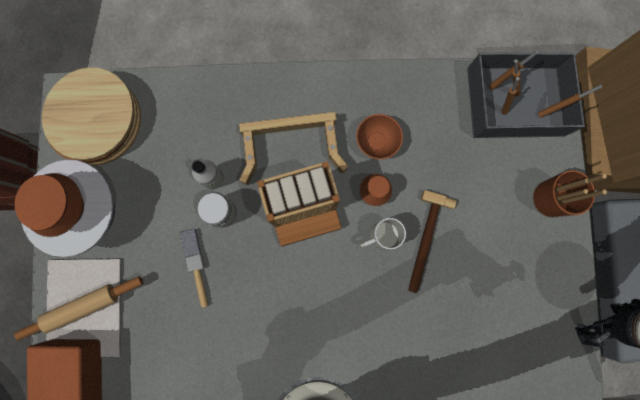

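View pics/scene0.png

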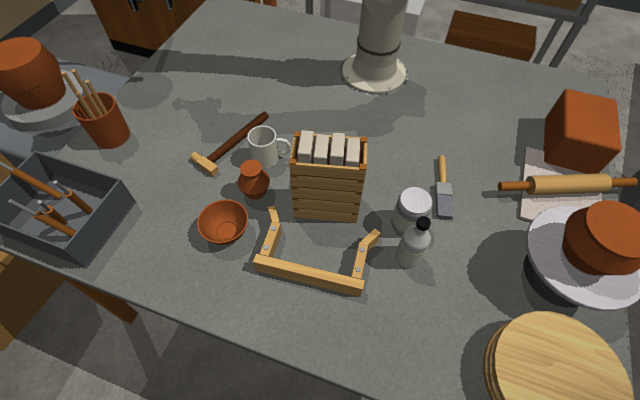

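The top view shows the crate at (300,195), with its toe board at (308,228). The dock's stop runs from (242,127) to (337,117), and the mug, vase, can and bottle stand close to the lane. I'll enlarge it to get the corners.

Run:
```python
import cv2
a=cv2.imread("pics/top0.png")[100:260,225:425]
cv2.imwrite("pics/crop0.png",cv2.resize(a,None,fx=3.75,fy=3.75,interpolation=cv2.INTER_CUBIC))
```

```text
(no output)
```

View pics/crop0.png

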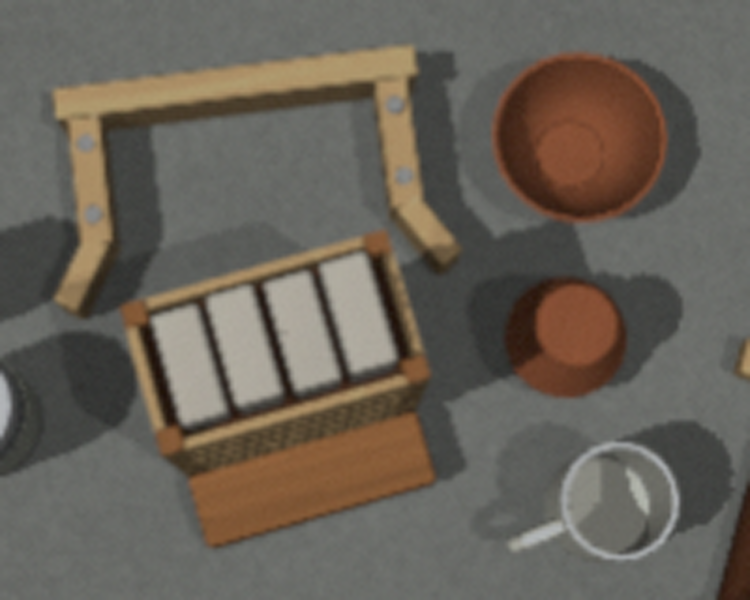

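The crop shows the toe board's near edge from (211,545) to (436,480). The stop's near top edge runs from (66,119) to (414,76). The cheeks' inner edges are at (103,118)-(112,237) and (377,84)-(392,205).

```bash
cat > h.py <<'E'
import numpy as np, cv2
from plant import ctrl
C=ctrl.calibration("top")
def w(p,z,crop=True):
    p=np.array(p,float)
    if crop: p=p/3.75-0.37+[225,100]
    d=(p-[C["cx"],C["cy"]])/[C["fx"],C["fy"]]; u=d.copy()
    for _ in range(9): u=d/(1+C["k1"]*(u@u))
    r=C["R"].T@np.r_[u,1]; o=-C["R"].T@C["t"]
    return (o+r*(z-o[2])/r[2])[:2]
def show(D,z):
    P={k:w(v,z) for k,v in D.items()}
    for k,v in P.items(): print(k,(v*1000).round(1))
    return P
ang=lambda a,b:np.degrees(np.arctan2(*(b-a)[::-1]))
E
python3 - <<'E'
from h import *
print("cam",-C["R"].T@C["t"])
T=show(dict(nl=(211,545),nr=(436,480),fr=(420,415),fl=(190,480)),.04)
print("toe dir",ang(T["nr"],T["nl"])-90, np.linalg.norm(T["nr"]-T["nl"]))
K=show(dict(fl=(125,308),fr=(385,235),nr=(427,372),nl=(165,452)),.24)
print("col",ang(K["fr"],K["fl"])-90,ang(K["nr"],K["nl"])-90,np.linalg.norm(K["fr"]-K["fl"]))
y=np.radians(ang(K["fr"],K["fl"])-90); print("origin from col",sum(K.values())/4-.025*np.r_[np.cos(y),np.sin(y)])
print("origin from toe",(T["nl"]+T["nr"])/2+.07*np.r_[np.cos(y),np.sin(y)])
D=show(dict(sl=(66,119),sr=(414,76),lb=(103,118),lf=(112,237),rb=(377,84),rf=(392,205),le=(85,312),re=(436,269)),.05)
print("dock",ang(D["sr"],D["sl"])-90,ang(D["lf"],D["lb"]),ang(D["rf"],D["rb"]),np.linalg.norm(D["lb"]-D["rb"]), "origin",(D["lb"]+D["rb"])/2)
show(dict(mug=(620,500),handle=(512,548)),.06); show(dict(vase=(576,325)),.1); show(dict(bowl=(580,137)),.055)
E
```

```text
cam [ 0.41471798 -0.00259402  1.22114993]
nl [449.   77.6]
nr [487.8 -73.4]
fr [531.7 -64.3]
fl [492.6  90.7]
toe dir 14.42722159260964 0.15584934164152808
fl [577.1 109.6]
fr [614.4 -37.8]
nr [535.9 -58.6]
nl [495.4  88.5]
col 14.231513737421992 15.397171586447428 0.15206902176380915
origin from col [0.53144965 0.01929555]
origin from toe [0.53628357 0.01929464]
sl [740.5 170.3]
sr [763.4 -68.2]
lb [740.3 144.9]
lf [657.3 139.6]
rb [758.4 -42.7]
rf [673.6 -50. ]
le [606.6 158.3]
re [628.8 -78. ]
dock 5.490294678231123 3.6806482714114357 4.922347247016791 0.18848415060557375 origin [0.74937113 0.05111036]
mug [ 469.8 -192.5]
handle [ 440.7 -120.2]
vase [ 580.7 -163.3]
bowl [ 716.1 -178.9]
```

Crate is about (0.534, 0.019) with yaw 14.5°; home is about (0.679, 0.045) with yaw 5°. I'll move behind the toe board at a safe height.

Call:
play_rows([
  {"slide": [14, 45, 0], "turn": [0, 0, -0.017]},
  {"slide": [14, 49, 0], "turn": [0, 0, -0.017]},
  {"slide": [14, 49, 0], "turn": [0, 0, -0.017]},
  {"slide": [14, 49, 0], "turn": [0, 0, -0.017]},
  {"slide": [14, 49, 0], "turn": [0, 0, -0.017]},
  {"slide": [14, 49, 0], "turn": [0, 0, -0.017]},
  {"slide": [14, 49, 0], "turn": [0, 0, -0.017]},
  {"slide": [14, 49, 0], "turn": [0, 0, -0.017]},
  {"slide": [14, 49, 0], "turn": [0, 0, -0.017]},
  {"slide": [14, 49, 0], "turn": [0, 0, -0.016], "fingers": 0},
])

```text
invalid input at $.increments[0]: expected keys turn, slide, fingers
```

```bash
python3 -c "
from plant import ctrl
print(ctrl.calibration('wrist')['hand_eye'].round(3)); print(ctrl.sense())"
```

```text
[[-0.    -0.944 -0.329  0.085]
 [ 1.     0.    -0.001 -0.   ]
 [ 0.001 -0.329  0.944 -0.12 ]
 [ 0.     0.     0.     1.   ]]
{'t': 0.1, 'joint_pos': array([ 1.41218996,  0.50177474, -0.42682127,  1.55134571,  0.22079425,
        1.13828533, -0.2102862 ]), 'qd': array([-0.00075225, -0.00041722,  0.00075423, -0.00305512,  0.00140637,
       -0.00030844, -0.00070367]), 'joint_torque': array([-1.05876054e-02, -5.70818961e+01, -5.83839789e+00, -2.81751376e+01,
        1.04277686e-02,  5.67200725e-03, -3.85546912e-05]), 'eef_pos': array([ 0.26585079, -0.592507  ,  0.25235118]), 'orientation': array([ 9.77834339e-01,  2.09378200e-01, -1.44403767e-04, -8.68025474e-04]), 'ft_force': array([ 0.67557679, -0.33068047, -0.74185312]), 'ft_torque': array([-0.02084139,  0.00827973,  0.00148566]), 'gripper_force': 0.0, 'gripper_width': 0.9998203267300089}
```

Call:
play_rows([
  {"slide": [14, 45, 0], "turn": [0, 0, -0.017], "fingers": 0},
  {"slide": [14, 49, 0], "turn": [0, 0, -0.017], "fingers": 0},
  {"slide": [14, 49, 0], "turn": [0, 0, -0.017], "fingers": 0},
  {"slide": [14, 49, 0], "turn": [0, 0, -0.017], "fingers": 0},
  {"slide": [14, 49, 0], "turn": [0, 0, -0.017], "fingers": 0},
  {"slide": [14, 49, 0], "turn": [0, 0, -0.017], "fingers": 0},
  {"slide": [14, 49, 0], "turn": [0, 0, -0.017], "fingers": 0},
  {"slide": [14, 49, 0], "turn": [0, 0, -0.017], "fingers": 0},
  {"slide": [14, 49, 0], "turn": [0, 0, -0.017], "fingers": 0},
  {"slide": [14, 49, 0], "turn": [0, 0, -0.016], "fingers": 0},
])

```text
t: 1.35
eef_pos: [0.4062, -0.1055, 0.2533]
orientation: [0.992, 0.126, 0.0, 0.0]
ft_force: [1.0, -0.3, 1.3]
gripper_width: 0.999
gripper_force: 0.0
```

Call:
play_rows([
  {"slide": [0, 24, 0], "turn": [0.031, -0.119, 0], "fingers": 0},
  {"slide": [0, 24, 0], "turn": [0.031, -0.119, 0], "fingers": 0},
  {"slide": [5, 24, 0], "turn": [0.031, -0.119, 0], "fingers": 0},
  {"slide": [6, 24, 0], "turn": [0.031, -0.119, 0], "fingers": 0},
  {"slide": [0, 0, -50], "turn": [0, 0, 0], "fingers": 0},
  {"slide": [0, 0, -50], "turn": [0, 0, 0], "fingers": 0},
  {"slide": [0, 0, 0], "turn": [0, 0, 0], "fingers": 0},
])

```text
t: 2.22
eef_pos: [0.4253, -0.0152, 0.2217]
orientation: [0.965, 0.124, 0.231, -0.025]
ft_force: [0.4, -0.1, 0.5]
gripper_width: 1.001
gripper_force: 0.0
```

Run:
```python
from h import *
from scipy.spatial.transform import Rotation as R
s=ctrl.sense();print(s["eef_pos"],R.from_quat(s["orientation"]).as_matrix().round(3),s["joint_pos"].round(2),s["ft_force"])
a=np.hstack([cv2.resize(ctrl.capture(n),(400,250)) for n in("scene","top")])
b=ctrl.capture("wrist")[::1][:, :]
cv2.imwrite("pics/m1.png",np.vstack([a,cv2.copyMakeBorder(cv2.resize(b,(512,320)),0,0,0,288,0)]))
```

```text
[ 0.42533834 -0.0152358   0.22172282] [[ 0.863  0.252  0.439]
 [ 0.228 -0.968  0.106]
 [ 0.451  0.008 -0.892]] [ 1.34 -0.2  -1.12  2.42 -0.83  0.5  -0.45] [ 0.43599673 -0.07946948  0.50111657]
```

View pics/m1.png

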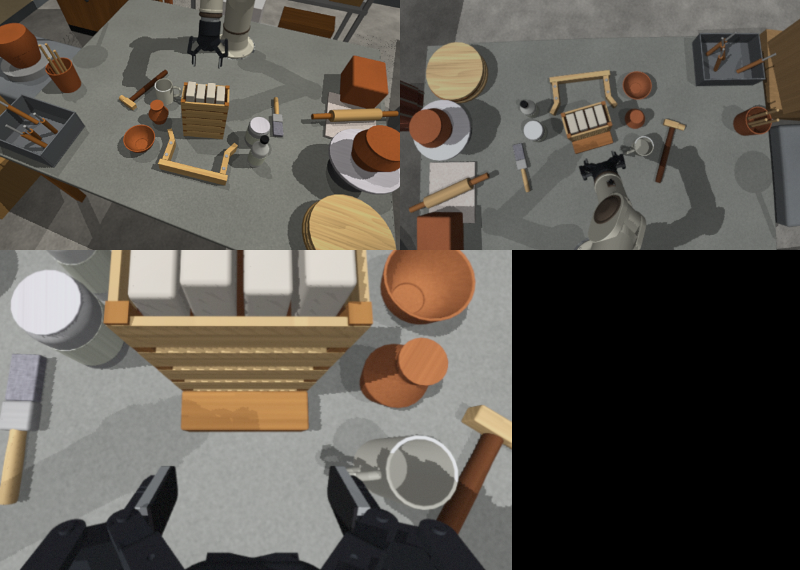

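The wrist view shows the toe board clear ahead and the open fingers centred on it. Joint 4 is at its limit, so I'll reduce the tilt and descend.

Call:
play_rows([
  {"slide": [0, 3, 0], "turn": [-0.029, 0.111, 0], "fingers": 0},
  {"slide": [0, 3, -20], "turn": [-0.029, 0.111, 0], "fingers": 0},
  {"slide": [0, 0, -40], "turn": [0, 0, 0], "fingers": 0},
  {"slide": [0, 0, -40], "turn": [0, 0, 0], "fingers": 0},
  {"slide": [0, 0, -40], "turn": [0, 0, 0], "fingers": 0},
  {"slide": [0, 0, 0], "turn": [0, 0, 0], "fingers": 0},
])

```text
t: 3.12
eef_pos: [0.3838, -0.005, 0.1733]
orientation: [0.982, 0.129, 0.136, -0.007]
ft_force: [0.2, -0.5, -0.0]
gripper_width: 1.0
gripper_force: 0.0
```

Run:
```python
from h import *
from scipy.spatial.transform import Rotation as R
s=ctrl.sense();print(s["eef_pos"],R.from_quat(s["orientation"]).as_matrix().round(3),s["joint_pos"].round(2),s["ft_force"])
```

```text
[ 0.38381474 -0.00504149  0.17334512] [[ 0.93   0.255  0.266]
 [ 0.251 -0.967  0.048]
 [ 0.27   0.022 -0.963]] [ 1.72 -0.31 -1.53  2.42 -0.76  0.59 -0.55] [ 0.17903511 -0.45439004 -0.02301834]
```

The arm is folding into its limits, with joint 3 and not joint 1 doing the sweep. I'll back out to the start, then swing in an arc with the yaw following so joint 1 does the work. That also lets me turn the wrist camera to the robot's side.

Call:
play_rows([
  {"slide": [20, -20, 40], "turn": [-0.03, 0.115, 0], "fingers": 0},
  {"slide": [2, -40, 40], "turn": [-0.03, 0.115, 0], "fingers": 0},
  {"slide": [0, -40, 20], "turn": [0, 0, 0], "fingers": 0},
  {"slide": [-14, -49, 10], "turn": [0, 0, 0.017], "fingers": 0},
  {"slide": [-14, -49, 10], "turn": [0, 0, 0.017], "fingers": 0},
  {"slide": [-14, -49, 10], "turn": [0, 0, 0.017], "fingers": 0},
  {"slide": [-14, -49, 0], "turn": [0, 0, 0.017], "fingers": 0},
  {"slide": [-14, -49, 0], "turn": [0, 0, 0.017], "fingers": 0},
  {"slide": [-14, -49, 0], "turn": [0, 0, 0.017], "fingers": 0},
  {"slide": [-14, -49, 0], "turn": [0, 0, 0.017], "fingers": 0},
])

```text
t: 4.38
eef_pos: [0.2521, -0.3904, 0.3452]
orientation: [0.981, 0.189, 0.038, 0.037]
ft_force: [0.7, -0.6, -0.3]
gripper_width: 0.999
gripper_force: 0.0
```

Call:
play_rows([
  {"slide": [-14, -49, 0], "turn": [0, 0, 0.017], "fingers": 0},
  {"slide": [-14, -49, 0], "turn": [0, 0, 0.017], "fingers": 0},
  {"slide": [0, 0, 0], "turn": [0, 0, 0.017], "fingers": 0},
])

```text
t: 4.75
eef_pos: [0.206, -0.435, 0.3662]
orientation: [0.975, 0.211, 0.043, 0.062]
ft_force: [1.2, -0.0, -0.9]
gripper_width: 0.997
gripper_force: 0.0
```

```bash
cat > st.py <<'E'
from h import *
from scipy.spatial.transform import Rotation as R
s=ctrl.sense();m=R.from_quat(s["orientation"]).as_matrix()
print(s["t"],s["eef_pos"].round(4),"yaw",np.degrees(np.arctan2(m[1,0],m[0,0])).round(1),"z",m[:,2].round(3),s["joint_pos"].round(2),s["ft_force"].round(1))
E
python3 st.py
```

```text
4.75 [ 0.206  -0.435   0.3662] yaw 24.6 z [ 0.109 -0.102 -0.989] [ 2.88 -0.25 -1.53  1.89 -0.36  1.15  0.32] [ 1.2 -0.  -0.9]
```

```bash
cat > fk.py <<'E'
import numpy as np, itertools
from scipy.spatial.transform import Rotation as R
from scipy.optimize import least_squares
def fk(q,p,s):
    # p: base yaw, tool yaw, d1,d3,d5,d7, a-offsets(3)
    T=R.from_euler('z',p[0]); x=np.array([0,0,p[2]]); d={1:p[3],3:p[4],5:p[5]}
    for i in range(7):
        T=T*R.from_euler('zyzyzyz'[i],s[i]*q[i])
        if i in d: x=x+T.apply([0,0,d[i]])
    return x,T*R.from_euler('z',p[1])
D=[([1.41219,.50177,-.42682,1.55135,.22079,1.13828,-.21029],[.26585,-.59251,.25235],[.977834,.209378,-.000144,-.000868]),
([1.34,-.2,-1.12,2.42,-.83,.5,-.45],[.42534,-.01524,.22172],[.965,.124,.231,-.025]),
([1.72,-.31,-1.53,2.42,-.76,.59,-.55],[.38381,-.00504,.17335],[.982,.129,.136,-.007]),
([2.88,-.25,-1.53,1.89,-.36,1.15,.32],[.206,-.435,.3662],[.975,.211,.043,.062])]
def res(p,s):
    r=[]
    for q,x,o in D:
        X,T=fk(q,p,s); r+=list((X-x)*5)+list((R.from_quat(o).inv()*T).as_rotvec())
    return r
if __name__=="__main__":
    out=[]
    for s in itertools.product([1],[1],[1,-1],[1,-1],[1,-1],[1,-1],[1,-1]):
      for b in(0,1.57,3.14,-1.57):
       for ty in(0,1.57,3.14,-1.57):
        f=least_squares(res,[b,ty,.35,.4,.4,.2],args=(s,)); out.append((f.cost,s,f.x))
    out.sort(key=lambda t:t[0])
    for o in out[:4]: print(o[0],o[1],o[2].round(3))
E
python3 fk.py
```

```text
2.534915629808613 (1, 1, 1, 1, 1, 1, 1) [-2.341  1.702 -1.253  0.322  0.57  -1.565]
2.5349156298125264 (1, 1, 1, 1, 1, 1, 1) [-2.341  1.702 -1.253  0.322  0.57  -1.565]
2.5349156298134794 (1, 1, 1, 1, 1, 1, 1) [-2.341  1.702 -1.253  0.322  0.57  -1.565]
2.5349156298146527 (1, 1, 1, 1, 1, 1, 1) [-2.341 -4.581 -1.253  0.322  0.57  -1.565]
```

```bash
python3 - <<'E'
import re
t=open("fk.py").read()
t=t.replace("s[i]*q[i])","s[i]*q[i]+p[6+i])").replace("[b,ty,.35,.4,.4,.2]","np.r_[b,0,.35,.4,.4,.2,0,0,rng.choice([0,1.57,3.14,-1.57]),0,rng.choice([0,1.57,3.14,-1.57]),0,0]").replace("for ty in(0,1.57,3.14,-1.57)","for ty in range(6)").replace("list((R.from_quat(o).inv()*T).as_rotvec())\n    return r","list((R.from_quat(o).inv()*T).as_rotvec())\n    return r+list(.02*np.array(p)[[1,6,7,9,11,12]])+list(.05*(np.array(p[2:6])-[.35,.4,.4,.2]))").replace("    out=[]","    out=[];rng=np.random.default_rng(0)").replace("[1],[1],[1,-1]","[1],[1,-1],[1,-1]")
open("fk2.py","w").write(t)
E
timeout 500 python3 fk2.py
sed -i 's/product(\[1\],\[1\]/product([-1],[1]/; s/for b in(0,1.57,3.14,-1.57)/for b in(0,)/' fk.py; timeout 200 python3 fk.py
```

```text
0.0015188955114753858 (-1, 1, -1, 1, -1, 1, -1) [-0.032  1.539  0.292  0.521  0.458  0.303]
0.0015188955114753978 (-1, 1, -1, 1, -1, 1, -1) [-0.032  1.539  0.292  0.521  0.458  0.303]
0.0015188955114754002 (-1, 1, -1, 1, -1, 1, -1) [-0.032  1.539  0.292  0.521  0.458  0.303]
0.0015188955114754034 (-1, 1, -1, 1, -1, 1, -1) [-0.032  1.539  0.292  0.521  0.458  0.303]
```

The FK is identified: azimuth = −j1, with a good arm posture near j1≈0 and j3≈0. Next I'll check whether the controller recentres the redundancy while holding still.

Call:
play_rows([
  {"slide": [10, -40, 0], "turn": [0, 0, 0], "fingers": 0},
  {"slide": [10, -40, 0], "turn": [0, 0, 0], "fingers": 0},
  {"slide": [10, -40, 0], "turn": [0, 0, 0], "fingers": 0},
])

```text
t: 5.12
eef_pos: [0.2199, -0.4662, 0.3923]
orientation: [0.971, 0.211, 0.041, 0.102]
ft_force: [-0.1, 0.4, 0.5]
gripper_width: 1.001
gripper_force: 0.0
```

```bash
python3 st.py
cat > sim.py <<'E'
from fk import *
S=(-1,1,-1,1,-1,1,-1); P=least_squares(res,[-.03,1.54,.29,.52,.46,.3],args=(S,)).x
LO=np.array([-2.88,-.31,-1.54,.2,-1.41,.19,-2.57]);HI=np.array([2.88,2.03,1.56,2.42,4.55,2.02,2.57])
F=lambda q:fk(q,P,S)
def jac(q):
    x,T=F(q);J=np.zeros((6,7))
    for i in range(7):
        d=q.copy();d[i]+=1e-5;X,U=F(d);J[:3,i]=(X-x)/1e-5;J[3:,i]=(U*T.inv()).as_rotvec()/1e-5
    return J
def go(q,slide,turn,n=10):
    x,T=F(q);xt=x+np.array(slide)/1e3;Tt=R.from_rotvec(turn)*T
    for k in range(n):
        x,T=F(q);e=np.r_[xt-x,(Tt*T.inv()).as_rotvec()]/(n-k)
        J=jac(q);q=np.clip(q+J.T@np.linalg.solve(J@J.T+1e-4*np.eye(6),e),LO,HI)
    return q
if __name__=="__main__":
    q=np.array(D[0][0])
    for i in range(10): q=go(q,[14,48.5,0],[0,0,-.017])
    print(q.round(2))
    for i in range(4): q=go(q,[2.7,24,0],[.031,-.119,0])
    for i in range(2): q=go(q,[0,0,-50],[0,0,0])
    print(q.round(2),F(q)[0].round(3),"obs",D[1][0])
E
python3 sim.py
```

```text
5.125 [ 0.2199 -0.4662  0.3923] yaw 24.7 z [ 0.122 -0.181 -0.976] [ 2.88 -0.25 -1.53  1.84 -0.36  1.12  0.3 ] [-0.1  0.4  0.5]
[ 0.9   0.1  -0.72  2.09  0.08  0.98 -1.18]
[ 0.78  0.09 -0.68  2.42 -0.9   0.19 -0.34] [ 0.469 -0.015  0.194] obs [1.34, -0.2, -1.12, 2.42, -0.83, 0.5, -0.45]
```

```bash
cat > t.py <<'E'
from sim import *
import sim
def run(go):
    q=np.array(D[1][0])
    for s,t in [([0,3,0],[-.029,.111,0]),([0,3,-20],[-.029,.111,0])]+[([0,0,-40],[0,0,0])]*3: q=go(q,s,t)
    print(q.round(2),"obs",D[2][0])
    q=np.array(D[2][0])
    for s,t in [([20,-20,40],[-.03,.115,0]),([2,-40,40],[-.03,.115,0]),([0,-40,20],[0,0,0])]+[([-14,-49,10],[0,0,.017])]*3+[([-14,-49,0],[0,0,.017])]*6: q=go(q,s,t)
    print(q.round(2),F(q)[0].round(3),"obs",D[3][0],D[3][1])
run(go)
def go2(q,slide,turn):
    x,T=F(q);xt=x+np.array(slide)/1e3;Tt=R.from_rotvec(turn)*T
    q0=q.copy()
    def f(v):
        X,U=F(v);return np.r_[(X-xt),(Tt*U.inv()).as_rotvec()*.3,1e-3*(v-q0)]
    return least_squares(f,np.clip(q,LO+1e-4,HI-1e-4),bounds=(LO,HI),max_nfev=20).x
run(go2)
E
timeout 100 python3 t.py
```

```text
[ 2.4  -0.26 -1.54  2.42 -0.97  0.35 -0.33] obs [1.72, -0.31, -1.53, 2.42, -0.76, 0.59, -0.55]
[ 2.88 -0.31 -1.54  1.57 -0.78  1.49  0.49] [ 0.386 -0.412  0.524] obs [2.88, -0.25, -1.53, 1.89, -0.36, 1.15, 0.32] [0.206, -0.435, 0.3662]
[ 0.52  0.35 -0.58  2.4   0.66  0.25 -1.94] obs [1.72, -0.31, -1.53, 2.42, -0.76, 0.59, -0.55]
[ 2.88 -0.29 -1.54  1.94 -0.5   0.98  0.37] [ 0.238 -0.467  0.348] obs [2.88, -0.25, -1.53, 1.89, -0.36, 1.15, 0.32] [0.206, -0.435, 0.3662]
```

```bash
nproc
cat > search.py <<'E'
from sim import *
from plant import ctrl
from multiprocessing import Pool
q0=ctrl.sense()["joint_pos"]
def score(q):
    x,T=F(q);z=T.apply([0,0,1]);az=np.arctan2(x[1],x[0])
    return abs(q[2])+.5*abs(q[0]+az)+.7*np.arccos(-z[2]) + (2 if q[1]<0 else 0)
def trial(seed):
    g=np.random.default_rng(seed);q=q0.copy();A=[]
    for c in range(3):
        s=g.uniform(-45,45,3).round(-1);t=np.r_[g.uniform(-.06,.06,2),g.uniform(-.17,.17)].round(2);A.append((s,t))
        for i in range(10):
            q=go(q,s,t,2);x=F(q)[0]
            if x[2]<.33 or x[1]>-.15 or np.hypot(*x[:2])<.3: return 99,A,q
    return score(q),A,q
if __name__=="__main__":
    print(F(q0)[0],score(q0))
    with Pool() as p: o=sorted(p.map(trial,range(3000)),key=lambda t:t[0])
    for c in o[:4]: print(round(c[0],2),[(list(s),list(t)) for s,t in c[1]],c[2].round(2),F(c[2])[0].round(2))
E
OMP_NUM_THREADS=1 timeout 200 python3 search.py
```

```text
4
[ 0.2177289  -0.46573602  0.38687159] 4.560297104258424
0.37 [([np.float64(-30.0), np.float64(-0.0), np.float64(30.0)], [np.float64(0.03), np.float64(-0.05), np.float64(-0.08)]), ([np.float64(-30.0), np.float64(20.0), np.float64(0.0)], [np.float64(0.0), np.float64(0.04), np.float64(-0.09)]), ([np.float64(-40.0), np.float64(0.0), np.float64(-10.0)], [np.float64(0.03), np.float64(-0.02), np.float64(-0.17)])] [ 2.72  0.59 -0.27  0.64  0.21  2.02 -1.6 ] [-0.62 -0.31  0.58]
0.39 [([np.float64(10.0), np.float64(-30.0), np.float64(-40.0)], [np.float64(0.0), np.float64(0.02), np.float64(-0.07)]), ([np.float64(-40.0), np.float64(40.0), np.float64(30.0)], [np.float64(0.03), np.float64(0.05), np.float64(-0.01)]), ([np.float64(10.0), np.float64(-10.0), np.float64(30.0)], [np.float64(0.02), np.float64(0.02), np.float64(0.04)])] [ 1.67  0.98 -0.23  0.2   0.02  2.02 -0.04] [-0.04 -0.84  0.46]
0.4 [([np.float64(30.0), np.float64(-0.0), np.float64(20.0)], [np.float64(0.0), np.float64(0.02), np.float64(-0.12)]), ([np.float64(-10.0), np.float64(30.0), np.float64(0.0)], [np.float64(-0.01), np.float64(0.02), np.float64(-0.15)]), ([np.float64(-20.0), np.float64(-10.0), np.float64(40.0)], [np.float64(-0.02), np.float64(0.05), np.float64(0.08)])] [ 1.53  1.03 -0.28  0.2   0.37  2.02 -1.11] [-0.   -0.85  0.42]
0.5 [([np.float64(-30.0), np.float64(-0.0), np.float64(10.0)], [np.float64(-0.06), np.float64(-0.01), np.float64(-0.09)]), ([np.float64(-40.0), np.float64(0.0), np.float64(-0.0)], [np.float64(0.04), np.float64(0.05), np.float64(0.09)]), ([np.float64(-10.0), np.float64(30.0), np.float64(10.0)], [np.float64(-0.03), np.float64(0.02), np.float64(-0.12)])] [ 2.88  0.01 -0.04  1.65 -0.13  0.87  0.63] [-0.61 -0.2   0.53]
```

Call:
play_rows([
  {"slide": [30, 0, 20], "turn": [0, 0.02, -0.12], "fingers": 0},
  {"slide": [30, 0, 20], "turn": [0, 0.02, -0.12], "fingers": 0},
  {"slide": [30, 0, 20], "turn": [0, 0.02, -0.12], "fingers": 0},
  {"slide": [30, 0, 20], "turn": [0, 0.02, -0.12], "fingers": 0},
  {"slide": [30, 0, 20], "turn": [0, 0.02, -0.12], "fingers": 0},
  {"slide": [30, 0, 20], "turn": [0, 0.02, -0.12], "fingers": 0},
  {"slide": [30, 0, 20], "turn": [0, 0.02, -0.12], "fingers": 0},
  {"slide": [30, 0, 20], "turn": [0, 0.02, -0.12], "fingers": 0},
])

```text
t: 6.12
eef_pos: [0.3433, -0.3555, 0.566]
orientation: [0.958, -0.246, -0.035, 0.141]
ft_force: [-0.7, -0.1, 0.3]
gripper_width: 0.999
gripper_force: 0.0
```

```bash
python3 st.py; OMP_NUM_THREADS=1 timeout 200 python3 search.py | sed 's/np.float64//g'
```

```text
6.125 [ 0.3433 -0.3555  0.566 ] yaw -28.8 z [-0.135 -0.253 -0.958] [ 2.48 -0.31 -1.53  1.46 -0.04  1.57 -1.15] [-0.7 -0.1  0.3]
[ 0.35100299 -0.35053778  0.5541891 ] 4.587072697101882
0.15 [([(10.0), (-0.0), (-30.0)], [(0.03), (0.01), (0.09)]), ([(-40.0), (10.0), (40.0)], [(-0.01), (-0.04), (-0.0)]), ([(-10.0), (10.0), (20.0)], [(0.04), (0.05), (0.04)])] [ 2.18  0.91 -0.12  0.2   0.13  2.02  0.79] [-0.49 -0.66  0.51]
0.25 [([(-40.0), (0.0), (-20.0)], [(0.02), (-0.06), (0.12)]), ([(30.0), (-30.0), (-0.0)], [(0.04), (0.01), (-0.08)]), ([(-10.0), (-10.0), (0.0)], [(0.0), (0.06), (0.07)])] [1.3  0.85 0.01 0.71 0.05 1.87 0.08] [ 0.16 -0.74  0.35]
0.35 [([(-30.0), (-30.0), (0.0)], [(-0.03), (-0.05), (-0.04)]), ([(-30.0), (20.0), (-10.0)], [(-0.04), (-0.02), (0.02)]), ([(-20.0), (-20.0), (40.0)], [(0.05), (-0.04), (-0.12)])] [ 2.07  0.82 -0.26  0.2   0.19  2.02 -1.72] [-0.38 -0.71  0.59]
0.38 [([(-30.0), (10.0), (30.0)], [(0.01), (0.03), (-0.03)]), ([(20.0), (30.0), (-0.0)], [(-0.01), (0.05), (0.13)]), ([(-30.0), (-10.0), (30.0)], [(0.02), (0.03), (0.12)])] [ 1.79  0.92 -0.11  0.2  -0.25  2.02  1.8 ] [-0.11 -0.82  0.52]
```

Call:
play_rows([
  {"slide": [-40, 0, -20], "turn": [0.02, -0.06, 0.12], "fingers": 0},
  {"slide": [-40, 0, -20], "turn": [0.02, -0.06, 0.12], "fingers": 0},
  {"slide": [-40, 0, -20], "turn": [0.02, -0.06, 0.12], "fingers": 0},
  {"slide": [-40, 0, -20], "turn": [0.02, -0.06, 0.12], "fingers": 0},
  {"slide": [-40, 0, -20], "turn": [0.02, -0.06, 0.12], "fingers": 0},
  {"slide": [-40, 0, -20], "turn": [0.02, -0.06, 0.12], "fingers": 0},
  {"slide": [-40, 0, -20], "turn": [0.02, -0.06, 0.12], "fingers": 0},
  {"slide": [-40, 0, -20], "turn": [0.02, -0.06, 0.12], "fingers": 0},
  {"slide": [-40, 0, -20], "turn": [0.02, -0.06, 0.12], "fingers": 0},
  {"slide": [-40, 0, -20], "turn": [0.02, -0.06, 0.12], "fingers": 0},
])

```text
t: 7.38
eef_pos: [-0.0272, -0.3555, 0.3868]
orientation: [0.926, 0.263, 0.271, -0.01]
ft_force: [0.3, -0.3, -0.4]
gripper_width: 1.004
gripper_force: 0.0
```

```bash
python3 st.py; OMP_NUM_THREADS=1 timeout 200 python3 search.py | sed 's/np.float64//g'
```

```text
7.375 [-0.0272 -0.3555  0.3868] yaw 34.0 z [ 0.497  0.161 -0.853] [ 1.49  0.02  0.48  1.94 -0.42  1.57  1.04] [ 0.3 -0.3 -0.4]
[-0.02513617 -0.35325955  0.38217515] 0.9385706007815033
0.32 [([(20.0), (-10.0), (40.0)], [(-0.04), (0.06), (0.08)]), ([(-40.0), (30.0), (40.0)], [(0.03), (-0.01), (-0.13)]), ([(30.0), (30.0), (20.0)], [(-0.04), (-0.05), (-0.02)])] [ 1.59  0.    0.09  1.45 -0.28  1.58  0.31] [ 0.01 -0.5   0.58]
0.36 [([(-0.0), (-20.0), (20.0)], [(0.02), (0.05), (-0.16)]), ([(30.0), (-0.0), (-10.0)], [(-0.0), (-0.04), (-0.14)]), ([(20.0), (20.0), (-10.0)], [(0.0), (-0.01), (-0.03)])] [ 0.49  0.12  0.07  1.76  0.1   0.96 -2.57] [ 0.48 -0.35  0.38]
0.38 [([(20.0), (0.0), (30.0)], [(0.06), (0.03), (0.15)]), ([(-40.0), (30.0), (40.0)], [(0.01), (0.0), (0.13)]), ([(-10.0), (40.0), (40.0)], [(0.03), (0.0), (-0.1)])] [ 2.3   0.75 -0.02  0.2  -0.45  2.02  1.39] [-0.44 -0.64  0.66]
0.4 [([(-20.0), (-10.0), (30.0)], [(0.05), (-0.01), (0.12)]), ([(-10.0), (30.0), (-20.0)], [(-0.03), (0.03), (-0.04)]), ([(-20.0), (-30.0), (10.0)], [(0.02), (0.01), (0.14)])] [ 2.37  0.69 -0.01  0.77 -0.18  1.2   2.57] [-0.65 -0.67  0.49]
```

```bash
cat > plan.py <<'E'
from sim import *
from plant import ctrl
from multiprocessing import Pool
q0=ctrl.sense()["joint_pos"]
def pose(x,y,z,yawd,tilt=0):
    return np.array([x,y,z]),R.from_euler('z',yawd,degrees=True)*R.from_euler('x',180,degrees=True)
def follow(q,x,T,emit=None):
    X,U=F(q);d=(x-X)*1e3;rv=(T*U.inv()).as_rotvec()
    n=int(max(1,np.ceil(np.linalg.norm(d)/50),np.ceil(np.linalg.norm(rv)/.15)))
    for i in range(n):
        X,U=F(q);q=go(q,(x-X)*1e3/(n-i),(T*U.inv()).as_rotvec()/(n-i),2)
    return q,n
def trial(seed):
    g=np.random.default_rng(seed);yf=g.choice([14.5,194.5]);q=q0.copy();W=[]
    a=[-85,-60,-35]
    ys=34+np.sort(g.uniform(0,1,3))*(yf-34)
    for i in range(3):
        r=g.uniform(.42,.7);az=np.radians(a[i]);W.append((r*np.cos(az),r*np.sin(az),g.uniform(.33,.45),ys[i]))
    W+=[(.425,-.01,.33,yf),(.425,-.01,.18,yf),(.425,-.01,.06,yf),(.56,.02,.03,yf-9)]
    W=[tuple(np.round(w,2+(i==9))) for i,w in enumerate(W)];N=0;E=0;M=[]
    for w in W:
        x,T=pose(*w);q,n=follow(q,x,T);N+=n;X,U=F(q)
        e=np.linalg.norm(X-x)*10+np.linalg.norm((T*U.inv()).as_rotvec());E+=e
        M.append(min(np.minimum(q-LO,HI-q)))
    return E-min(M[3:]),W,N,E,np.round(M,2),q
if __name__=="__main__":
    with Pool() as p: o=sorted(p.map(trial,range(800)),key=lambda t:t[0])
    for yf in(14.5,194.5):
      for c in [c for c in o if c[1][3][3]==round(yf,2)][:3]: print(np.round(c[1],3).tolist(),c[2],round(c[3],2),c[4],c[5].round(2))
E
OMP_NUM_THREADS=1 timeout 300 python3 plan.py
```

```text
[[0.06, -0.66, 0.4, 33.95], [0.29, -0.51, 0.44, 20.95], [0.42, -0.29, 0.45, 18.56], [0.42, -0.01, 0.33, 14.5], [0.42, -0.01, 0.18, 14.5], [0.42, -0.01, 0.06, 14.5], [0.56, 0.02, 0.03, 5.5]] 36 0.04 [0.59 0.56 0.42 0.31 0.25 0.17 0.4 ] [-0.01  0.63 -0.08  1.93  0.08  0.59 -1.62]
[[0.05, -0.6, 0.34, 29.11], [0.3, -0.52, 0.39, 24.04], [0.46, -0.32, 0.4, 20.36], [0.42, -0.01, 0.33, 14.5], [0.42, -0.01, 0.18, 14.5], [0.42, -0.01, 0.06, 14.5], [0.56, 0.02, 0.03, 5.5]] 35 0.04 [0.65 0.61 0.53 0.31 0.25 0.17 0.4 ] [-0.02  0.63 -0.07  1.93  0.07  0.59 -1.6 ]
[[0.05, -0.63, 0.4, 27.85], [0.33, -0.58, 0.34, 22.32], [0.49, -0.34, 0.43, 21.93], [0.42, -0.01, 0.33, 14.5], [0.42, -0.01, 0.18, 14.5], [0.42, -0.01, 0.06, 14.5], [0.56, 0.02, 0.03, 5.5]] 37 0.04 [0.62 0.71 0.58 0.31 0.25 0.17 0.4 ] [-0.05  0.63 -0.02  1.93  0.02  0.59 -1.56]
[[0.06, -0.67, 0.37, 44.65], [0.33, -0.57, 0.37, 45.25], [0.49, -0.34, 0.42, 50.06], [0.42, -0.01, 0.33, 194.5], [0.42, -0.01, 0.18, 194.5], [0.42, -0.01, 0.06, 194.5], [0.56, 0.02, 0.03, 185.5]] 46 0.03 [0.64 0.66 0.59 0.31 0.25 0.17 0.4 ] [ 0.05  0.63 -0.15  1.93  0.16  0.59  1.46]
[[0.06, -0.66, 0.43, 108.3], [0.24, -0.42, 0.41, 109.72], [0.38, -0.27, 0.39, 110.73], [0.42, -0.01, 0.33, 194.5], [0.42, -0.01, 0.18, 194.5], [0.42, -0.01, 0.06, 194.5], [0.56, 0.02, 0.03, 185.5]] 42 0.03 [0.53 0.38 0.36 0.31 0.25 0.17 0.42] [ 0.14  0.65 -0.27  1.93  0.28  0.61  1.35]
[[0.06, -0.68, 0.44, 95.28], [0.32, -0.56, 0.36, 102.29], [0.36, -0.25, 0.42, 116.35], [0.42, -0.01, 0.33, 194.5], [0.42, -0.01, 0.18, 194.5], [0.42, -0.01, 0.06, 194.5], [0.56, 0.02, 0.03, 185.5]] 42 0.03 [0.49 0.69 0.29 0.31 0.25 0.17 0.41] [ 0.09  0.64 -0.2   1.93  0.22  0.6   1.41]
```

```bash
cat > rv.py <<'E'
import sys; from h import *
from scipy.spatial.transform import Rotation as R
s=ctrl.sense();x,y,z,w=map(float,sys.argv[1:5])
T=R.from_euler('z',w,degrees=True)*R.from_euler('x',180,degrees=True)
d=(np.array([x,y,z])-s["eef_pos"])*1e3;r=(T*R.from_quat(s["orientation"]).inv()).as_rotvec()
print("d",d.round(1),"rv",r.round(3),"tot",np.linalg.norm(d).round(),np.linalg.norm(r).round(2),"q",s["joint_pos"].round(2),"t",s["t"],"F",s["ft_force"].round(1))
E
python3 rv.py .06 -.67 .42 95
```

```text
d [  87.2 -314.5   33.2] rv [-0.44   0.375  1.075] tot 328.0 1.22 q [ 1.49  0.02  0.48  1.94 -0.42  1.57  1.04] t 7.375 F [ 0.3 -0.3 -0.4]
```

Call:
play_rows([
  {"slide": [9, -31, 3], "turn": [-0.044, 0.037, 0.107], "fingers": 0},
  {"slide": [9, -31, 3], "turn": [-0.044, 0.037, 0.107], "fingers": 0},
  {"slide": [9, -31, 3], "turn": [-0.044, 0.037, 0.107], "fingers": 0},
  {"slide": [9, -31, 3], "turn": [-0.044, 0.037, 0.107], "fingers": 0},
  {"slide": [9, -31, 3], "turn": [-0.044, 0.037, 0.107], "fingers": 0},
  {"slide": [9, -31, 3], "turn": [-0.044, 0.037, 0.107], "fingers": 0},
  {"slide": [9, -31, 3], "turn": [-0.044, 0.037, 0.107], "fingers": 0},
  {"slide": [9, -31, 3], "turn": [-0.044, 0.037, 0.107], "fingers": 0},
  {"slide": [9, -31, 3], "turn": [-0.044, 0.037, 0.107], "fingers": 0},
  {"slide": [9, -31, 3], "turn": [-0.044, 0.037, 0.107], "fingers": 0},
])

```text
t: 8.62
eef_pos: [0.065, -0.6666, 0.4168]
orientation: [0.677, 0.736, 0.001, 0.001]
ft_force: [0.2, 0.2, -0.0]
gripper_width: 0.998
gripper_force: 0.0
```

Call:
play_rows([
  {"slide": [43, 18, 0], "turn": [0, 0, 0.02], "fingers": 0},
  {"slide": [43, 18, 0], "turn": [0, 0, 0.02], "fingers": 0},
  {"slide": [43, 18, 0], "turn": [0, 0, 0.02], "fingers": 0},
  {"slide": [43, 18, 0], "turn": [0, 0, 0.02], "fingers": 0},
  {"slide": [43, 18, 0], "turn": [0, 0, 0.02], "fingers": 0},
  {"slide": [43, 18, 0], "turn": [0, 0, 0.02], "fingers": 0},
  {"slide": [0, 0, 0], "turn": [0, 0, 0], "fingers": 0},
])

```text
t: 9.5
eef_pos: [0.3284, -0.5542, 0.4164]
orientation: [0.63, 0.777, 0.003, 0.002]
ft_force: [-0.8, 1.0, 0.1]
gripper_width: 1.006
gripper_force: 0.0
```

```bash
python3 rv.py .42 -.28 .40 135
```

```text
d [ 91.6 274.2 -16.4] rv [-0.005  0.006  0.577] tot 290.0 0.58 q [ 0.91  0.36  0.12  1.36 -0.05  1.43  1.24] t 9.5 F [-0.8  1.   0.1]
```

Call:
play_rows([
  {"slide": [13, 39, -2], "turn": [0, 0, 0.082], "fingers": 0},
  {"slide": [13, 39, -2], "turn": [0, 0, 0.082], "fingers": 0},
  {"slide": [13, 39, -2], "turn": [0, 0, 0.082], "fingers": 0},
  {"slide": [13, 39, -2], "turn": [0, 0, 0.082], "fingers": 0},
  {"slide": [13, 39, -2], "turn": [0, 0, 0.082], "fingers": 0},
  {"slide": [13, 39, -2], "turn": [0, 0, 0.082], "fingers": 0},
  {"slide": [13, 39, -2], "turn": [0, 0, 0.082], "fingers": 0},
])

```text
t: 10.38
eef_pos: [0.4132, -0.2837, 0.4029]
orientation: [0.388, 0.922, 0.002, 0.001]
ft_force: [0.6, -0.1, -0.1]
gripper_width: 1.001
gripper_force: 0.0
```

Call:
play_rows([
  {"slide": [0, 27, -6], "turn": [0, 0, 0.104], "fingers": 0},
  {"slide": [0, 27, -6], "turn": [0, 0, 0.104], "fingers": 0},
  {"slide": [0, 27, -6], "turn": [0, 0, 0.104], "fingers": 0},
  {"slide": [0, 27, -6], "turn": [0, 0, 0.104], "fingers": 0},
  {"slide": [0, 27, -6], "turn": [0, 0, 0.104], "fingers": 0},
  {"slide": [0, 27, -6], "turn": [0, 0, 0.104], "fingers": 0},
  {"slide": [0, 27, -6], "turn": [0, 0, 0.104], "fingers": 0},
  {"slide": [0, 27, -6], "turn": [0, 0, 0.104], "fingers": 0},
  {"slide": [0, 27, -6], "turn": [0, 0, 0.104], "fingers": 0},
  {"slide": [0, 27, -6], "turn": [0, 0, 0.104], "fingers": 0},
])

```text
t: 11.62
eef_pos: [0.4135, -0.014, 0.3429]
orientation: [-0.122, 0.993, 0.002, -0.0]
ft_force: [-0.1, -0.6, 0.2]
gripper_width: 1.0
gripper_force: 0.0
```

```bash
python3 rv.py .425 -.009 .20 194.5
```

```text
d [  11.5    5.  -142.9] rv [-0.003 -0.     0.009] tot 143.0 0.01 q [ 0.38 -0.04 -0.4   1.98 -0.02  1.2   1.81] t 11.625 F [-0.1 -0.6  0.2]
```

Call:
play_rows([
  {"slide": [2, 1, -36], "turn": [0, 0, 0], "fingers": 0},
  {"slide": [2, 1, -36], "turn": [0, 0, 0], "fingers": 0},
  {"slide": [2, 1, -36], "turn": [0, 0, 0], "fingers": 0},
  {"slide": [2, 1, -36], "turn": [0, 0, 0.009], "fingers": 0},
  {"slide": [2, 1, -36], "turn": [0, 0, 0], "fingers": 0},
  {"slide": [0, 0, -36], "turn": [0, 0, 0], "fingers": 0},
  {"slide": [0, 0, -36], "turn": [0, 0, 0], "fingers": 0},
  {"slide": [0, 0, -36], "turn": [0, 0, 0], "fingers": 0},
  {"slide": [0, 0, 0], "turn": [0, 0, 0], "fingers": 0},
])

```text
t: 12.75
eef_pos: [0.4214, -0.0096, 0.0529]
orientation: [-0.125, 0.992, 0.002, -0.003]
ft_force: [-0.5, -0.9, 0.4]
gripper_width: 1.003
gripper_force: 0.0
```

```bash
python3 rv.py .455 -.002 .032 194.5
python3 - <<'E'
from h import *
a=ctrl.capture("scene")[60:310,150:500]; b=ctrl.capture("top")[90:290,200:480]
cv2.imwrite("pics/m2.png",np.hstack([cv2.resize(a,(434,310)),cv2.resize(b,(366,310))]))
E
```

```text
d [ 33.6   7.6 -20.9] rv [-0.004 -0.007  0.003] tot 40.0 0.01 q [ 0.25  0.44 -0.33  2.23  0.28  0.51  1.52] t 12.75 F [-0.5 -0.9  0.4]
```

View pics/m2.png

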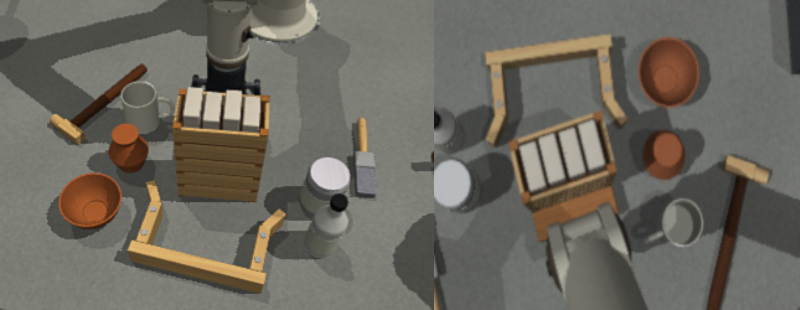

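The hand stands low behind the toe board, centred, and nothing has been disturbed. I'll lower it and creep up to contact.

Call:
play_rows([
  {"slide": [0, 0, -10], "turn": [0, 0, 0], "fingers": 0},
  {"slide": [0, 0, -9], "turn": [0, 0, 0], "fingers": 0},
  {"slide": [5, 1.3, 0], "turn": [0, 0, 0], "fingers": 0},
  {"slide": [5, 1.3, 0], "turn": [0, 0, 0], "fingers": 0},
  {"slide": [5, 1.3, 0], "turn": [0, 0, 0], "fingers": 0},
  {"slide": [4, 1, 0], "turn": [0, 0, 0], "fingers": 0},
  {"slide": [4, 1, 0], "turn": [0, 0, 0], "fingers": 0},
  {"slide": [3, 0.8, 0], "turn": [0, 0, 0], "fingers": 0},
  {"slide": [3, 0.8, 0], "turn": [0, 0, 0], "fingers": 0},
])

```text
t: 13.98
eef_pos: [0.4522, -0.0015, 0.0356]
orientation: [-0.125, 0.992, 0.002, -0.001]
ft_force: [-0.3, 0.4, 0.0]
gripper_width: 1.004
gripper_force: 0.0
```

Call:
play_rows([
  {"slide": [2, 0.5, -2], "turn": [0, 0, 0], "fingers": 0},
  {"slide": [2, 0.5, 0], "turn": [0, 0, 0], "fingers": 0},
  {"slide": [2, 0.5, 0], "turn": [0, 0, 0], "fingers": 0},
  {"slide": [2, 0.5, 0], "turn": [0, 0, 0], "fingers": 0},
  {"slide": [2, 0.5, 0], "turn": [0, 0, 0], "fingers": 0},
])

```text
t: 14.6
eef_pos: [0.4567, 0.0, 0.0327]
orientation: [-0.126, 0.992, 0.001, -0.006]
ft_force: [-12.5, -1.9, 9.1]
gripper_width: 0.998
gripper_force: 5.9
```

Contact is at 12 N. I'll push gently, easing the yaw from 14.5° toward 5°.

Call:
play_rows([
  {"slide": [2, 0.6, 0], "turn": [0, 0, -0.004], "fingers": 0},
  {"slide": [3, 1, 0], "turn": [0, 0, -0.008], "fingers": 0},
  {"slide": [4, 1.3, 0], "turn": [0, 0, -0.009], "fingers": 0},
  {"slide": [4, 1.3, 0], "turn": [0, 0, -0.009], "fingers": 0},
  {"slide": [4, 1.3, 0], "turn": [0, 0, -0.009], "fingers": 0},
  {"slide": [4, 1.3, 0], "turn": [0, 0, -0.009], "fingers": 0},
  {"slide": [4, 1.3, 0], "turn": [0, 0, -0.009], "fingers": 0},
  {"slide": [4, 1.3, 0], "turn": [0, 0, -0.009], "fingers": 0},
  {"slide": [3, 1, 0], "turn": [0, 0, -0.008], "fingers": 0},
  {"slide": [2, 0.6, 0], "turn": [0, 0, -0.004], "fingers": 0},
])

```text
t: 15.85
eef_pos: [0.4907, 0.0112, 0.0324]
orientation: [-0.086, 0.996, 0.001, -0.006]
ft_force: [-12.5, -0.9, 7.1]
gripper_width: 0.998
gripper_force: 6.0
```

```bash
python3 st.py
python3 - <<'E'
from h import *
a=ctrl.capture("top"); cv2.imwrite("pics/top2.png",a)
cv2.imwrite("pics/m3.png",cv2.resize(a[100:260,225:425],None,fx=3.75,fy=3.75,interpolation=cv2.INTER_CUBIC))
E
```

```text
15.85 [0.4907 0.0112 0.0324] yaw -170.1 z [-0.012  0.002 -1.   ] [ 0.16  0.56 -0.28  2.07  0.28  0.55  1.42] [-12.5  -0.9   7.1]
```

View pics/m3.png

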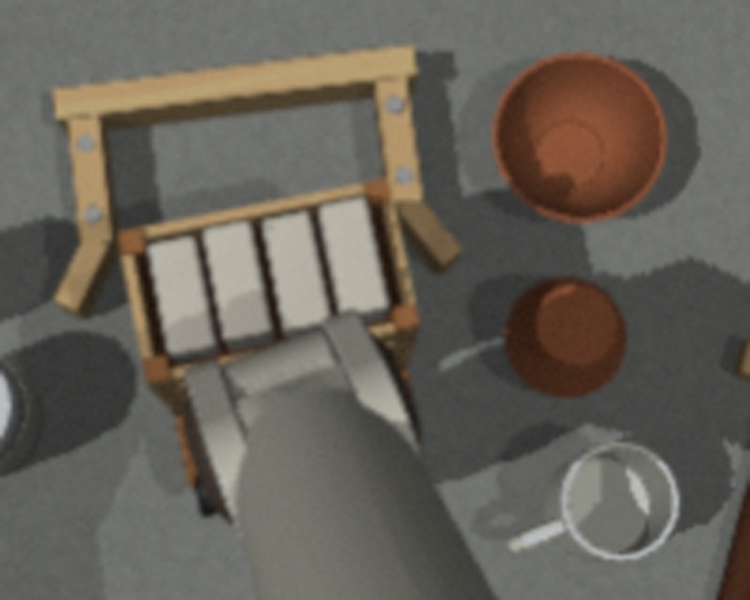

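The crate follows upright: its top far corners are now at (122,240) and (387,187), and the near ones at (147,372) and (415,318).

Run:
```python
from h import *
K=show(dict(fl=(122,238),fr=(385,185),nr=(415,322),nl=(147,376)),.24)
a=ang(K["fr"],K["fl"])-90;b=ang(K["nr"],K["nl"])-90;print(a,b);y=np.radians((a+b)/2)
o=sum(K.values())/4-.025*np.r_[np.cos(y),np.sin(y)];print("origin",o)
t=np.radians(5);d=o-[.749,.051];print("in dock",d@[np.cos(t),np.sin(t)],d@[-np.sin(t),np.cos(t)])
```

```text
fl [617.2 110.8]
fr [643.3 -38.7]
nr [564.3 -52.9]
nl [538.2  97.8]
9.909864668086016 9.820214084295529
origin [0.56612063 0.02497509]
in dock -0.18445167492796846 -0.009986889729229065
```

Call:
play_rows([
  {"slide": [3, 0.6, 0], "turn": [0, 0, 0], "fingers": 0},
  {"slide": [4, 0.8, 0], "turn": [0, 0, 0], "fingers": 0},
  {"slide": [5, 1, 0], "turn": [0, 0, 0], "fingers": 0},
  {"slide": [5, 1, 0], "turn": [0, 0, 0], "fingers": 0},
  {"slide": [5, 1, 0], "turn": [0, 0, 0], "fingers": 0},
  {"slide": [5, 1.5, 0], "turn": [0, 0, -0.008], "fingers": 0},
  {"slide": [5, 1.5, 0], "turn": [0, 0, -0.008], "fingers": 0},
  {"slide": [5, 1.5, 0], "turn": [0, 0, -0.008], "fingers": 0},
  {"slide": [4, 1.2, 0], "turn": [0, 0, -0.008], "fingers": 0},
  {"slide": [3, 1, 0], "turn": [0, 0, -0.008], "fingers": 0},
])

```text
t: 17.15
eef_pos: [0.5349, 0.0222, 0.0323]
orientation: [-0.066, 0.998, 0.001, -0.006]
ft_force: [-11.0, -1.3, 6.7]
gripper_width: 0.997
gripper_force: 5.9
```

```bash
python3 st.py
python3 - <<'E'
from h import *
a=ctrl.capture("top")
cv2.imwrite("pics/m4.png",cv2.resize(a[100:260,225:425],None,fx=3.75,fy=3.75,interpolation=cv2.INTER_CUBIC))
E
```

```text
17.15 [0.5349 0.0222 0.0323] yaw -172.4 z [-0.012  0.002 -1.   ] [ 0.13  0.61 -0.27  1.97  0.27  0.61  1.38] [-11.   -1.3   6.7]
```

View pics/m4.png

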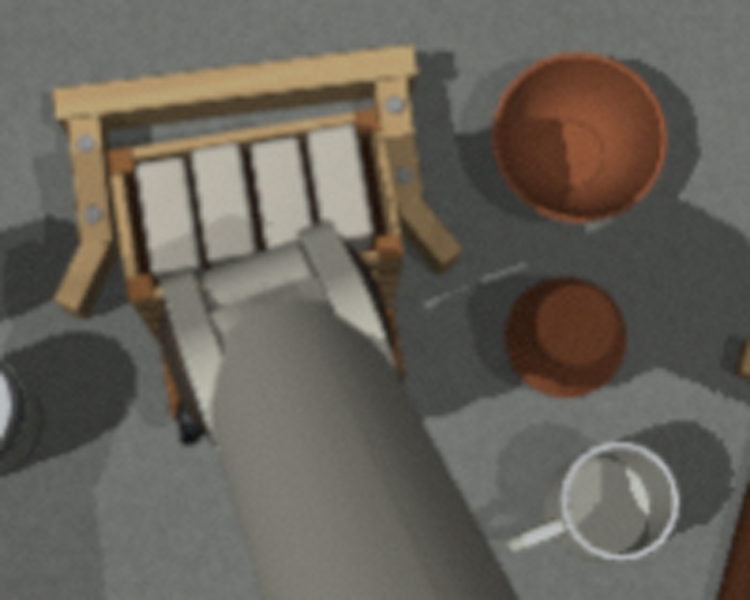

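The crate is entering between the cheeks: top far corners at (110,160) and (377,108), near corners at (133,297) and (402,246).

Run:
```python
from h import *
K=show(dict(fl=(109,158),fr=(376,108),nr=(402,250),nl=(133,298)),.24)
a=ang(K["fr"],K["fl"])-90;b=ang(K["nr"],K["nl"])-90;print(a,b);y=np.radians((a+b)/2)
o=sum(K.values())/4-.025*np.r_[np.cos(y),np.sin(y)];print("origin",o)
t=np.radians(5);d=o-[.749,.051];print("in dock",d@[np.cos(t),np.sin(t)],d@[-np.sin(t),np.cos(t)])
```

```text
fl [663.9 117.8]
fr [688.5 -35.1]
nr [605.5 -47.1]
nl [582.6 105.1]
9.153176492580144 8.57231399881556
origin [0.61043377 0.03130385]
in dock -0.13975557521068832 -0.007544360472291145
```

Call:
play_rows([
  {"slide": [3, 0.7, 0], "turn": [0, 0, -0.004], "fingers": 0},
  {"slide": [5, 1.2, 0], "turn": [0, 0, -0.005], "fingers": 0},
  {"slide": [5, 1.2, 0], "turn": [0, 0, -0.005], "fingers": 0},
  {"slide": [5, 1.2, 0], "turn": [0, 0, -0.005], "fingers": 0},
  {"slide": [5, 1.2, 0], "turn": [0, 0, -0.005], "fingers": 0},
  {"slide": [5, 1.2, 0], "turn": [0, 0, -0.005], "fingers": 0},
  {"slide": [5, 1.2, 0], "turn": [0, 0, -0.005], "fingers": 0},
  {"slide": [5, 1.2, 0], "turn": [0, 0, -0.005], "fingers": 0},
  {"slide": [5, 1, 0], "turn": [0, 0, -0.005], "fingers": 0},
  {"slide": [3, 0.5, 0], "turn": [0, 0, 0], "fingers": 0},
])

```text
t: 18.45
eef_pos: [0.5813, 0.0328, 0.0323]
orientation: [-0.044, 0.999, 0.001, -0.005]
ft_force: [-11.4, -1.9, 6.0]
gripper_width: 1.003
gripper_force: 5.8
```

Call:
play_rows([
  {"slide": [2, 0.3, 0], "turn": [0, 0, 0], "fingers": 0},
  {"slide": [2, 0.3, 0], "turn": [0, 0, 0], "fingers": 0},
  {"slide": [2, 0.3, 0], "turn": [0, 0, 0], "fingers": 0},
  {"slide": [2, 0.3, 0], "turn": [0, 0, 0], "fingers": 0},
])

```text
t: 18.95
eef_pos: [0.5888, 0.0339, 0.0323]
orientation: [-0.044, 0.999, 0.001, -0.006]
ft_force: [-11.1, -2.2, 5.9]
gripper_width: 1.001
gripper_force: 5.9
```

Yaw is now 5.0° and about 8 mm remain. I'll creep until the force rises at the stop.

Call:
play_rows([
  {"slide": [2, 0.2, 0], "turn": [0, 0, 0], "fingers": 0},
  {"slide": [2, 0.2, 0], "turn": [0, 0, 0], "fingers": 0},
  {"slide": [1.5, 0.1, 0], "turn": [0, 0, 0], "fingers": 0},
])

```text
t: 19.32
eef_pos: [0.5944, 0.0345, 0.0323]
orientation: [-0.044, 0.999, 0.001, -0.006]
ft_force: [-11.7, -1.9, 7.0]
gripper_width: 0.997
gripper_force: 5.9
```

Call:
play_rows([
  {"slide": [1.5, 0.1, 0], "turn": [0, 0, 0], "fingers": 0},
  {"slide": [1, 0.1, 0], "turn": [0, 0, 0], "fingers": 0},
])

```text
t: 19.58
eef_pos: [0.5969, 0.0348, 0.0323]
orientation: [-0.044, 0.999, 0.001, -0.006]
ft_force: [-11.5, -1.1, 6.5]
gripper_width: 1.0
gripper_force: 5.9
```

Call:
play_rows([
  {"slide": [1.5, 0.1, 0], "turn": [0, 0, 0], "fingers": 0},
  {"slide": [1, 0.1, 0], "turn": [0, 0, 0], "fingers": 0},
])

```text
t: 19.82
eef_pos: [0.5994, 0.035, 0.0323]
orientation: [-0.044, 0.999, 0.001, -0.006]
ft_force: [-11.4, -0.7, 7.5]
gripper_width: 1.004
gripper_force: 5.9
```

Call:
play_rows([
  {"slide": [1, 0.1, 0], "turn": [0, 0, 0], "fingers": 0},
  {"slide": [1, 0.1, 0], "turn": [0, 0, 0], "fingers": 0},
])

```text
t: 20.08
eef_pos: [0.6013, 0.0352, 0.0323]
orientation: [-0.044, 0.999, 0.001, -0.006]
ft_force: [-11.8, -1.2, 6.8]
gripper_width: 1.002
gripper_force: 6.0
```

```bash
python3 st.py
python3 - <<'E'
from h import *
a=ctrl.capture("scene")[110:310,200:440]; b=ctrl.capture("top")[95:245,230:410]
cv2.imwrite("pics/m5.png",np.hstack([cv2.resize(a,(360,300)),cv2.resize(b,(360,300))]))
E
```

```text
20.075 [0.6013 0.0352 0.0323] yaw -174.9 z [-0.012  0.002 -1.   ] [ 0.1   0.69 -0.26  1.8   0.25  0.7   1.35] [-11.8  -1.2   6.8]
```

View pics/m5.png

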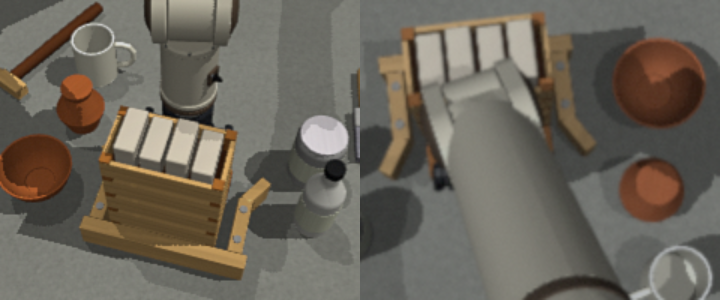

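The crate is upright inside the dock, almost on the stop. I'll keep creeping for the force rise.

Call:
play_rows([
  {"slide": [1, 0.1, 0], "turn": [0, 0, 0], "fingers": 0},
  {"slide": [1, 0.1, 0], "turn": [0, 0, 0], "fingers": 0},
])

```text
t: 20.42
eef_pos: [0.6028, 0.0354, 0.0323]
orientation: [-0.044, 0.999, 0.001, -0.006]
ft_force: [-14.8, -2.3, 8.7]
gripper_width: 1.001
gripper_force: 8.6
```

Call:
play_rows([
  {"slide": [1, 0.1, 0], "turn": [0, 0, 0], "fingers": 0},
  {"slide": [1, 0.1, 0], "turn": [0, 0, 0], "fingers": 0},
])

```text
t: 20.68
eef_pos: [0.6029, 0.0354, 0.0322]
orientation: [-0.045, 0.999, 0.001, -0.008]
ft_force: [-20.5, -2.5, 15.9]
gripper_width: 1.0
gripper_force: 10.4
```

Call:
play_rows([
  {"slide": [1, 0.1, 0], "turn": [0, 0, 0], "fingers": 0},
  {"slide": [1, 0.1, 0], "turn": [0, 0, 0], "fingers": 0},
])

```text
t: 20.92
eef_pos: [0.6028, 0.0354, 0.0319]
orientation: [-0.045, 0.999, 0.001, -0.01]
ft_force: [-25.4, -2.7, 19.1]
gripper_width: 1.002
gripper_force: 12.7
```

The force has risen to 25 N with no motion, so the crate is on the stop. I'll back off and lift clear.

Call:
play_rows([
  {"slide": [-4, -0.4, 0], "turn": [0, 0, 0], "fingers": 0},
  {"slide": [-8, -0.7, 0], "turn": [0, 0, 0], "fingers": 0},
  {"slide": [-15, -1, 0], "turn": [0, 0, 0], "fingers": 0},
  {"slide": [-25, -2, 0], "turn": [0, 0, 0], "fingers": 0},
  {"slide": [-30, -3, 0], "turn": [0, 0, 0], "fingers": 0},
  {"slide": [-30, -3, 10], "turn": [0, 0, 0], "fingers": 0},
  {"slide": [-20, -2, 30], "turn": [0, 0, 0], "fingers": 0},
  {"slide": [-20, -2, 30], "turn": [0, 0, 0], "fingers": 0},
  {"slide": [0, 0, 0], "turn": [0, 0, 0], "fingers": 0},
])

```text
t: 22.05
eef_pos: [0.4616, 0.0223, 0.1057]
orientation: [-0.044, 0.999, 0.002, 0.002]
ft_force: [1.6, 0.1, -0.5]
gripper_width: 1.002
gripper_force: 0.0
```

```bash
python3 st.py
python3 - <<'E'
from h import *
a=ctrl.capture("top")
cv2.imwrite("pics/m6.png",cv2.resize(a[100:260,225:425],None,fx=3.75,fy=3.75,interpolation=cv2.INTER_CUBIC))
E
```

```text
22.05 [0.4616 0.0223 0.1057] yaw -174.9 z [ 0.003  0.004 -1.   ] [ 0.18  0.38 -0.33  2.13  0.19  0.66  1.38] [ 1.6  0.1 -0.5]
```

View pics/m6.png

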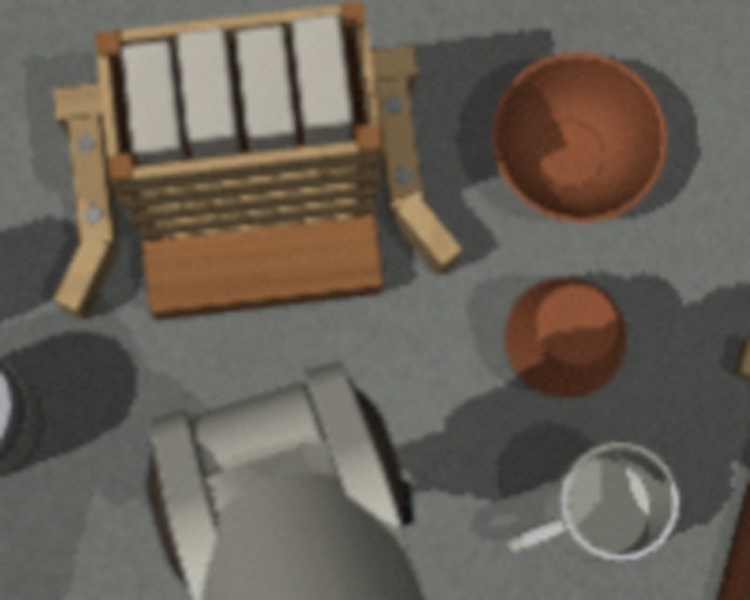

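Run:
```python
from h import *
T=show(dict(nl=(152,312),nr=(382,288)),.04);y=np.radians(ang(T["nr"],T["nl"])-90);print(np.degrees(y))
o=(T["nl"]+T["nr"])/2+.07*np.r_[np.cos(y),np.sin(y)]
t=np.radians(5);d=o-[.749,.051];print("dock",d@[np.cos(t),np.sin(t)],d@[-np.sin(t),np.cos(t)])
```

```text
nl [606.9 114.3]
nr [618.7 -41.7]
4.338358167426549
dock -0.06699635566287554 -0.0035856389453805624
```

The crate is at x −67 mm, y −4 mm in the dock's frame and within 1° of square. The hand is clear, so I'll hand in.

```bash
python3 -c "
from plant import ctrl
print(ctrl.sign_off())"
```

```text
the job is handed in; nothing more can be done
None
```

I pushed the crate upright into the dock until it stood against the back stop, about 4 mm off centre and within 1° of square by the camera, and handed the job in with the hand clear and nothing else visibly moved; the verdict was not reported back.

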